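# Take up the bearing play of a honing wheel

## Task

Feel the honing wheel's bearing for play by rocking the top of its rim along the spindle, first away from the grey bearing block and then towards it, each time until you feel it stop. Then swing the clamp lever clockwise (seen from above) just until the play is gone and the lever turns snug, without forcing it, and prove it by firmly but gently rocking the rim again, away from the block and then towards it. Leave the wheel and lever untouched with the bearing free of play, and leave the jar, dropper bottle, gouge and stone alone.

Things in the scene. Friction and masses are not known exactly. Their poses are not given: they have to be found in the camera images.
- stand: Honing-wheel stand fixed to the bench. Origin on the bench between block and wheel, own z up, own y along the level spindle, which is 105 mm up. Dark steel base plate 140 x 220 x 12 mm (y -100 to +120 mm). Grey bearing block 70 x 80 mm, top at 135 mm, centred at y -45 mm. The wheel is at y +75 mm.
- rim_top (a point): Topmost point of the honing wheel's rim, middle of its width, 180 mm above the bench. Leather-faced wooden disc, diameter 150 mm, 30 mm wide along the spindle, upright. Straddle or push its sides from above (65 mm free towards the block). Held tight between flat pads it cannot tip unless the hand tips too. Rocking moves it along the stand's y (+y = away from the block).
- wheel_centre (a point): Centre of the wheel, 105 mm up; rocking tips the wheel about it. With play the rim top moves freely, by an unknown 3 to 10 mm each way from upright, then meets a springy stop: the rubber core gives 1 mm per 2.7 N at the rim top. Without play the spring is felt at once. A good check presses 3 to 8 N each way; 20 N at the rim top damages it.
- wheel_rock (a joint): Tip of the wheel's hub on its bearing, rad: 0 upright, + rim top away from the block; 0.01 rad is 0.75 mm at the rim top. It does not include the give of the rubber core.
- wheel_flex (a joint): Give of the wheel's rubber core, rad, same sign as wheel_rock: 15 N m/rad, so 0.0133 rad is 2.7 N at the rim top; 0 when not pressed.
- lever_grip (a point): Middle of the upright wooden grip at the end of the clamp lever, free to turn on its pin: diameter 18 mm, from 154 to 191 mm above the bench, this point at 172 mm; the steel arm is below it. Pinch it from above. It moves on a level circle of radius 80 mm about lever_axis.
- lever_axis (a point): Upright axis of the clamp lever, on top of the block (stand x 0, y -45 mm; this point 136 mm up). The lever turns with a steady 2.5 N at the grip while there is play; once the play is gone the resistance climbs about 4 N per 0.1 rad. Snug is 2 to 5 N above the steady drag; about 9 N above it crushes the bush.
- clamp_lever (a joint): Lever angle, rad, 0 to 2.2, growing clockwise seen from above, which tightens; at 0 the lever points 30 degrees from the stand's +x towards its -y. The play shrinks evenly with the angle and is gone at an unknown angle between 0.7 and 1.5. It stays where it is left; let go when snug it may ease back a few hundredths, which is fine.
- squeeze (a joint): Squeeze of the bearing bush, m: 0 while there is any play, 0.0003 to 0.0012 when snug (1 mm per 4.4 N at the lever grip), 0.002 crushes it. Too small to be read well.
- varnish_jar: Amber varnish jar with steel lid, diameter 64 mm, 85 mm high; origin under its centre. Leave alone.
- dropper: Amber dropper bottle, diameter 36 mm, 90 mm high; origin under its centre. Leave alone.
- gouge: Gouge with a wooden handle, lying on the bench along its own x. Leave alone.
- stone: Grey honing stone 120 x 50 x 25 mm; origin under its centre. Leave alone.

How it is judged (in metres and radians):
On the way, in this order (a step that is already met when the one before it is completed fails the run):
1. the loose wheel is rocked away from the block until it stops (value of joint wheel_rock above 0.03 rad and value of joint wheel_flex above 0.006 rad), for 0.1 s.
2. the loose wheel is rocked towards the block until it stops (value of joint wheel_rock below -0.03 rad and value of joint wheel_flex below -0.006 rad), for 0.1 s.
3. the clamp lever is turned until the play is gone, with the wheel let go (value of joint squeeze above 0.00015 m and contact force between the fingers and wheel below 0.1 N), for 0.2 s.
4. the tightened wheel, rocked away from the block with about 2 N or more at the rim, no longer tips on its bearing (value of joint squeeze above 0.00015 m and value of joint wheel_flex above 0.009 rad and value of joint wheel_rock below 0.015 rad), for 0.1 s.
5. the same towards the block (value of joint squeeze above 0.00015 m and value of joint wheel_flex below -0.009 rad and value of joint wheel_rock above -0.015 rad), for 0.1 s.
At the end, for the whole second after the job is handed in: The bearing is free of play (bush squeezed by more than 0.15 mm, less than 2 mm), the wheel stands upright within 0.015 rad and unpressed, the lever is at rest where it was left, and the bystanders are where they were (within 25 mm) (value of joint squeeze between 0.00015 and 0.002 m and value of joint wheel_rock between -0.015 and 0.015 rad and value of joint wheel_flex between -0.005 and 0.005 rad and velocity of joint clamp_lever between -0.05 and 0.05 rad/s); the robot touches nothing.
It fails at once if the clamp is forced and crushes the bush (squeeze over 2 mm) (value of joint squeeze above 0.002 m).
It fails at once if the wheel is wrenched (20 N at the rim top) (value of joint wheel_flex above 0.1 rad or value of joint wheel_flex below -0.1 rad).
It fails at once if a bystander is moved by more than 25 mm (distance of any of varnish_jar, dropper, gouge, stone from where it was at the start of the episode above 0.025 m).
It also fails if it takes over 72 s, if anything falls off the work surface, if the arm or the gripper's body presses on something with over 40 N, if the wrist force passes 120 N, or if a joint passes its speed limit or range.

## Robot

A 7-joint arm with a two-finger parallel gripper is mounted at the origin on the work surface. World frame = base frame: x ahead of the robot, y to its left, z up, the work surface at z = 0. Lengths are in mm, angles in rad, forces in N, time in s.
With the tool pointing down it reaches from about 375 to 925 mm from the base axis. Payload 3.1 kg.
Tool frame: the origin (TCP) lies where the fingers leave the gripper's body, on its centre line; the fingertips stand 73 mm ahead of it and the grasp point (between the pads) lies 54 mm ahead of it; z points along the fingers, y is the line along which they close (so a half turn about z gives the same grasp; the last joint's range is limited). The gripper opens to 85 mm and grips with 20 to 120 N. Pads are 22 mm wide; open, the fingers measure 114 mm over their backs; the gripper's body (76 mm by 85 mm) begins 54 mm behind the grasp point. The pads swing forward as they close: fully open they stand 13 mm farther back than shut.
Start: joints at [1.113, 0.383, 0.044, 1.598, -0.018, 1.161, -0.05], TCP at [228.875, -608.376, 303.869] pointing down, gripper open.
Joint ranges: [-2.61, 2.61], [-0.41, 2.15], [-1.48, 1.57], [0, 2.5], [-1.57, 4.71], [0.05, 1.97], [-2.85, 2.85]. Speed limits (rad/s): [2.79, 2.79, 3.14, 3.14, 3.14, 3.14, 3.14].

## Interface

Orientations are given as a unit quaternion [w, x, y, z].
In Python, from cell import ctrl, vision gives the robot as it stands. Calls block until the motion is done:
- ctrl.movep(position, orientation): joint-space move of the TCP to a pose.
- ctrl.move_l(position, rot=None, vel=150, force_limit=None): straight line of the TCP; rot=None keeps the orientation; vel is the mean speed in mm/s. With force_limit (N) it stops when the force on the tool has changed by that much, and returns True; else False.
- ctrl.move_joints(angles): joint-space move.
- ctrl.command_gripper(opening, grasp_force=None): opening from 0.0 (shut) to 1.0 (fully open); grasp_force is the grip in N (None keeps the last); returns when the fingers have stopped.
- ctrl.sleep(seconds).
- ctrl.inverse_kinematics(position, orientation): joint angles nearest the present ones, or None.
- ctrl.get_state(): the state.
- vision.read_camera(name): name is "scene" or "top" or "wrist"; returns the picture (480x640x3 uint8, blue, green, red); there is no depth.
- vision.calibration(name): a dict with "camera_matrix" (3x3 intrinsics, pixels), "origin" and "orientation" of the camera in the world; the wrist camera has in their place "mount" (4x4, takes a point from camera to tool coordinates, whose origin is the TCP and whose axes are the flange's). Camera axes: x right, y down, z forward; pixel columns grow to the right and rows downward; lengths in mm; the calibration is good to about 2 mm. A picture is of the moment at which its call begins: read the wrist's pose just before it. calibration takes no time and is no camera call.
A pose or a line that the arm cannot do raises ctrl.MotionError and nothing moves.
- ctrl.job_done(): hands the job in; it is judged then, once.
The state is a dict: "time_s": time; "joint_pos": joint angles; "joint_velocities": joint speeds; "joint_efforts": joint torques, N m; "ee_pos": TCP position; "tool_rot": TCP orientation; "contact_force": force on the tool from outside, world axes, zero at the start; "torque": the same for the moment, N m; "finger_gap": opening from 0.0 (shut) to 1.0 (fully open); "grip_force": force on a finger pad.
Only numpy, scipy, OpenCV 4.12 (cv2) and the standard library are available. Lean on these libraries where they do the work, as an engineer would, in place of code of your own. Each camera call takes 0.05 s, during which the arm holds its last target. There are 200 camera calls.

## Working session

There is one attempt and no reset: what is moved stays moved. The work goes in short steps, each a Python script; the robot and the scene stay as the last script left them, time stands still between calls to the robot, and variables do not carry over. Pictures are saved under pics/ and viewed, at most 10 in all, crops included, and the job is handed in when it is done.

```bash
mkdir -p pics; ls; python3 - <<'E'
from cell import ctrl, vision
import cv2
for n in ("top","scene"):
    cv2.imwrite(f"pics/{n}0.png",vision.read_camera(n)); c=vision.calibration(n); print(n,c)
c=vision.calibration("wrist");print(c)
s=ctrl.get_state();print(s)
E
```

```text
pics
top {'camera_matrix': array([[490.09838876,   0.        , 324.56300896],
       [  0.        , 490.09838876, 250.23079344],
       [  0.        ,   0.        ,   1.        ]]), 'origin': array([ 456.12666474,   -6.43027343, 1255.2593203 ]), 'orientation': array([-0.02330342,  0.7121225 , -0.7006434 ,  0.03791197])}
scene {'camera_matrix': array([[492.88130784,   0.        , 320.6932712 ],
       [  0.        , 492.88130784, 228.63654301],
       [  0.        ,   0.        ,   1.        ]]), 'origin': array([1020.35856276,  504.71322166,  954.39934669]), 'orientation': array([-0.11463613,  0.33562159,  0.87687778, -0.3245028 ])}
{'camera_matrix': array([[364.37669107,   0.        , 319.53200525],
       [  0.        , 364.37669107, 241.96967149],
       [  0.        ,   0.        ,   1.        ]]), 'mount': array([[ 3.29177501e-04, -9.53606564e-01, -3.01055498e-01,
         7.81955470e+01],
       [ 9.99998810e-01,  7.67717924e-04, -1.33837032e-03,
        -2.34641657e-02],
       [ 1.50740442e-03, -3.01054699e-01,  9.53605681e-01,
        -7.10636163e+01],
       [ 0.00000000e+00,  0.00000000e+00,  0.00000000e+00,
         1.00000000e+00]])}
{'time_s': 0.1, 'joint_pos': array([ 1.11317668,  0.38381987,  0.04382595,  1.59942866, -0.01792968,
        1.16120847, -0.04989098]), 'joint_velocities': array([ 0.00067013, -0.00206479,  0.0009644 , -0.00506999, -0.00181553,
       -0.0005363 , -0.00111515]), 'joint_efforts': array([ 2.85983158e-03, -4.34723604e+01,  1.02936711e+00, -2.50452340e+01,
        1.08625615e-02,  5.47582487e-03, -1.80713450e-06]), 'ee_pos': array([ 228.64552819, -607.72234723,  302.56390749]), 'tool_rot': array([-1.20603522e-03,  9.83851319e-01,  1.78983391e-01, -2.70883590e-04]), 'contact_force': array([ 0.30303289,  0.07376724, -0.1818282 ]), 'torque': array([ 0.02236478, -0.01010738,  0.00448733]), 'grip_force': 0.0, 'finger_gap': 1.0003664757428434}
```

View pics/top0.png

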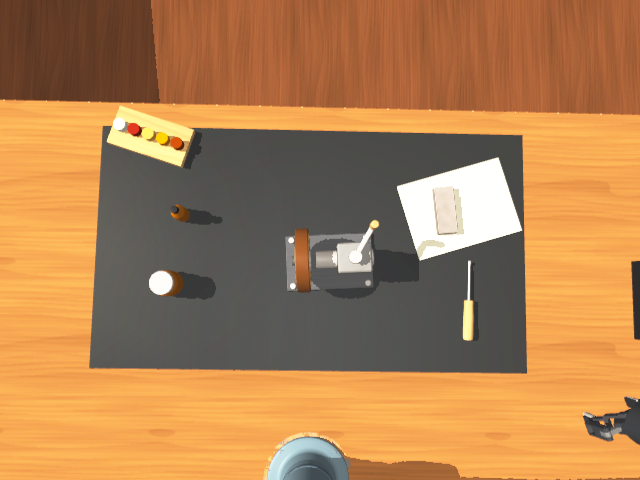

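View pics/scene0.png

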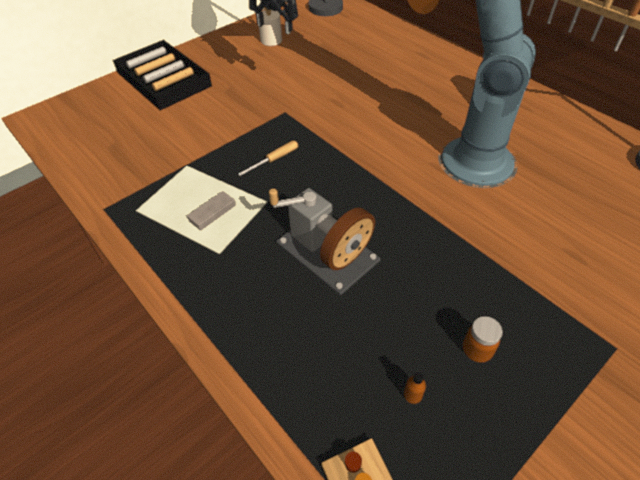

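Top view: the wheel is at about (302,260), the block at (354,257) and the lever grip at (375,224). The stand's +y points left in the image, which is world +y, and the lever is at about 0. I'll zoom in to measure it.

```bash
python3 - <<'E'
import cv2
a=cv2.imread("pics/top0.png")[210:305,275:390]
b=cv2.imread("pics/scene0.png")[180:300,255:390]
a=cv2.resize(a,None,fx=6,fy=6,interpolation=cv2.INTER_CUBIC)
cv2.imwrite("pics/topc.png",a)
E
```

```text
(no output)
```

View pics/topc.png

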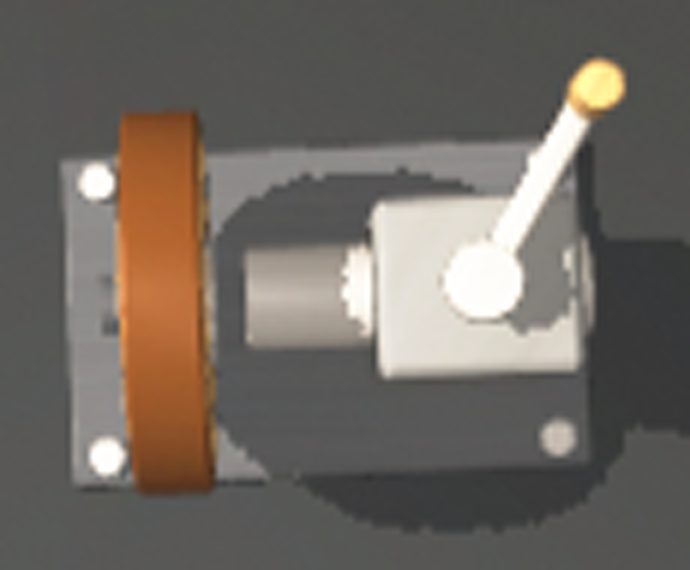

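```bash
cat > h.py <<'E'
import numpy as np, cv2
from scipy.spatial.transform import Rotation as R
from scipy.optimize import least_squares
from cell import ctrl, vision
def proj(P,n="top"):
    c=vision.calibration(n); q=c["orientation"]
    r=R.from_quat(np.r_[q[1:],q[0]])
    p=r.inv().apply(np.atleast_2d(P)-c["origin"])@c["camera_matrix"].T
    return p[:,:2]/p[:,2:]
def stand(p,S):  # p=x,y,yaw
    return R.from_euler("z",p[2]).apply(np.atleast_2d(S))+[p[0],p[1],0]
E
python3 - <<'E'
from h import *
S=[[70,120,12],[70,-100,12],[-70,-100,12],[-70,120,12],[35,-5,135],[35,-85,135],[-35,-85,135],[-35,-5,135],[0,75,180]]
px=np.array([[62,160],[583,138],[590,462],[73,486],[374,199],[577,195],[583,373],[379,379],[165,300]])
uv=(px+.5)/6-.5+[275,210]
f=lambda p:(proj(stand(p,S))-uv).ravel()
r=least_squares(f,[450,0,0],loss="soft_l1"); print(r.x,f(r.x).reshape(-1,2).round(1).tolist())
g=least_squares(lambda t:(proj(stand(r.x,[80*np.cos(t[0]),-45-80*np.sin(t[0]),191]))-((np.array([598,84])+.5)/6-.5+[275,210])).ravel(),[.5]);print(g.x,g.fun)
p=r.x
for n,s in dict(rim=[0,75,180],axis=[0,-45,136]).items(): print(n,stand(p,s), proj(stand(p,s),"scene"))
# IK check: tool down, closing axis along stand y, at rim; TCP z
q0=ctrl.get_state()["joint_pos"]
for yaw in (p[2]+np.pi/2,p[2]-np.pi/2,p[2],p[2]+np.pi):
    q=(R.from_euler("z",yaw)*R.from_euler("x",np.pi)).as_quat(); q=np.r_[q[3],q[:3]]
    print(yaw,ctrl.inverse_kinematics(stand(p,[0,75,300])[0],q))
E
```

```text
[535.94036484 -53.01335604  37.75516047] [[-0.2, -0.3], [-1.0, 0.1], [0.6, 0.9], [-0.1, 0.4], [-0.4, 0.1], [0.4, -0.6], [0.9, 0.1], [0.1, 0.5], [-0.3, -1.6]]
[0.54814304] [-0.08108147  0.14664003]
rim [[531.73891808  21.86887045 180.        ]] [[348.63056012 217.50893186]]
axis [[538.46123289 -97.94269194 136.        ]] [[309.64973373 202.72713743]]
39.32595680097845 [ 0.46177182  0.22375289 -0.64913417  1.85841557  0.1504377   1.10839635
 -0.18671772]
36.184364147388656 [-1.22440554  0.4855715   1.40017351  1.92522578 -0.52073178  1.17963823
 -2.7162838 ]
37.755160474183555 [ 0.39780549  0.21237442 -0.57548511  1.86109583  0.1287579   1.10488178
 -1.7402006 ]
40.89675312777335 [ 0.59772664  0.25551466 -0.80981699  1.85305361  0.20490305  1.1186646
  1.34070307]
```

The stand fits at x 536, y -53, yaw 0.056 with sub-pixel residuals, and the lever is at about 0. Next I'll hover over the wheel and check with the wrist camera.

```bash
cat >> h.py <<'E'
P=np.array([535.94,-53.01,0.0560])
def quat(yaw):
    q=(R.from_euler("z",P[2]+yaw)*R.from_euler("x",np.pi)).as_quat(); return np.r_[q[3],q[:3]]
def W(x,y,z): return stand(P,[x,y,z])[0]
def F(n=5):  # force in stand axes, averaged
    f=[]
    for _ in range(n): f.append(ctrl.get_state()["contact_force"]); ctrl.sleep(0.02)
    return R.from_euler("z",-P[2]).apply(np.mean(f,0))
def pos():
    s=ctrl.get_state(); return R.from_euler("z",-P[2]).apply(s["ee_pos"]-[P[0],P[1],0])
def wristproj(S):
    s=ctrl.get_state(); q=s["tool_rot"]; c=vision.calibration("wrist")
    r=R.from_quat(np.r_[q[1:],q[0]]); M=np.linalg.inv(c["mount"])
    t=r.inv().apply(stand(P,S)-s["ee_pos"]); k=t@M[:3,:3].T+M[:3,3]
    k=k@c["camera_matrix"].T; return k[:,:2]/k[:,2:]
E
python3 - <<'E'
from h import *
ctrl.movep(W(0,75,340),quat(np.pi))
ctrl.command_gripper(0.7)
S=[[0,60,180],[0,90,180],[35,-5,135],[-35,-5,135],[35,-85,135],[-35,-85,135],[80*np.cos(.524),-45-80*np.sin(.524),191]]
uv=wristproj(S); im=vision.read_camera("wrist")
for u in uv: cv2.drawMarker(im,tuple(int(round(v)) for v in u),(255,0,255),0,12,1)
cv2.imwrite("pics/w1.png",im); s=ctrl.get_state(); print(s["time_s"],s["finger_gap"],pos(),F(),s["joint_pos"]); print(uv)
E
```

```text
3.0167 0.7004590351356969 [-8.40088284e-04  7.48960646e+01  3.39973919e+02] [-0.19383674 -0.1419202   0.10261345] [ 0.60146834  0.20863523 -0.80214643  1.80790771  0.16089746  1.19208787
  1.37691081]
[[296.24582452 246.30689479]
 [341.21016263 246.28413919]
 [220.46602978 270.00715513]
 [212.90376269 183.8075674 ]
 [122.06196851 270.06520922]
 [106.98970344 183.83768872]
 [ 88.49375016 346.07444951]]
```

View pics/w1.png

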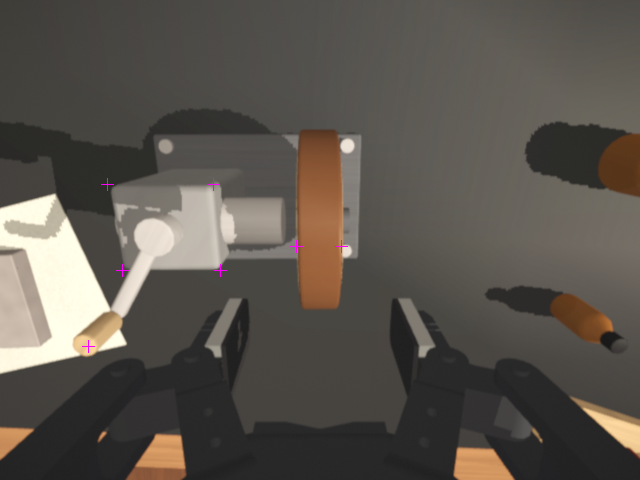

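The wrist picture matches the model: rim edges at (298,246) and (343,246) sit on the markers to about 1 mm, and the grip top is near (88,346). Now I'll go down and rock the wheel.

```bash
cat >> h.py <<'E'
def rock(sign,z,target=4.0,maxy=32,step=1.0,fast=11):
    """push the rim along sign*y until steady force change reaches target; returns log"""
    f0=F(); log=[]
    ctrl.move_l(W(0,75+sign*fast,z),vel=60,force_limit=3); 
    y=sign*(pos()[1]-75)
    while y<maxy:
        f=-sign*(F(3)-f0)[1]; log.append((round(float(sign*(pos()[1]-75)),1),round(float(f),2)))
        if f>=target: break
        y+=step if f<1.5 else 0.5
        ctrl.move_l(W(0,75+sign*y,z),vel=30)
    ctrl.sleep(0.3); print(sign,f0.round(2),log,F().round(2),ctrl.get_state()["time_s"])
E
python3 - <<'E'
from h import *
ctrl.move_l(W(0,75,233),vel=120,force_limit=6)
print(pos(),F())
rock(1,233)
ctrl.move_l(W(0,75,233),vel=60); print(F())
rock(-1,233)
ctrl.move_l(W(0,75,233),vel=60); print(F(),ctrl.get_state()["time_s"])
E
```

```text
[  0.72025828  75.15327928 233.85842448] [-0.14429579 -0.1371536   0.23943598]
1 [-0.24  0.06  0.14] [(11.5, -0.3), (13.0, 0.47), (14.0, -0.02), (15.0, 0.43), (16.1, 0.57), (17.2, 0.35), (18.2, 0.66), (18.9, 0.99), (19.6, 1.86), (20.1, 2.63), (20.5, 4.45)] [-0.4  -4.25  3.66] 8.075
[-0.07694838  0.20528064  0.58357068]
-1 [-0.2   0.2   0.14] [(11.5, 0.1), (12.9, 0.19), (13.9, -0.2), (15.0, 0.61), (16.0, 0.04), (17.0, -0.16), (18.0, 0.0), (19.0, 0.51), (20.1, 0.24), (21.0, 0.15), (21.7, 0.47), (22.4, 1.5), (22.9, 3.05), (23.4, 3.82), (23.9, 4.77)] [-0.76  5.17  3.45] 13.7083
[ 0.34752677 -0.52993201  0.11874593] 14.35
```

Both stops came through clearly: free travel, then about 4–5 N. Now the lever.

```bash
cat >> h.py <<'E'
def L(a,z):
    p=np.pi/6+a; return W(80*np.cos(p),-45-80*np.sin(p),z), quat(np.pi-p)
def tang(a):
    p=np.pi/6+a; return np.array([-np.sin(p),-np.cos(p),0])
E
python3 - <<'E'
from h import *
ctrl.move_l(W(0,75,285),vel=150)
ctrl.movep(*L(0,285)); ctrl.command_gripper(0.42)
p,q=L(0,285)
uv=wristproj([[80*np.cos(.524),-45-80*np.sin(.524),191]]); im=vision.read_camera("wrist")
cv2.drawMarker(im,tuple(int(round(v)) for v in uv[0]),(255,0,255),0,12,1); cv2.imwrite("pics/w2.png",im)
print(pos(),F(),ctrl.get_state()["time_s"])
E
```

```text
[ 69.26220029 -84.10763659 285.24451644] [ 0.10400575 -0.04885023  0.15152339] 16.075
```

View pics/w2.png

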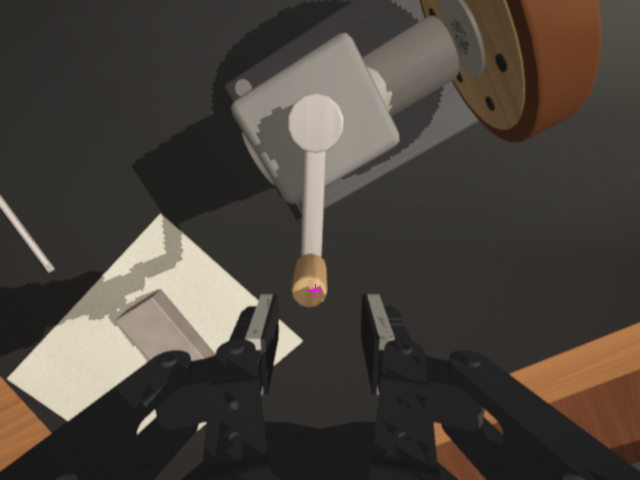

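Grip top is at (309,291), within 2 mm of the prediction at (315,291) and centred between the fingers. I'll descend and push.

```bash
python3 - <<'E'
from h import *
p,q=L(0,230); ctrl.move_l(p,q,vel=120,force_limit=5)
f0=F(8); print(pos(),f0.round(2))
a=0;log=[]
while a<1.75:
    a+=0.05 if a<0.75 else 0.025
    p,q=L(a,230); ctrl.move_l(p,q,vel=40)
    f=-(F(3)-f0); t=float(f@tang(a)); log.append((round(a,3),round(t,1),round(float(np.linalg.norm(f)),1)))
    if t>4.2 or ctrl.get_state()["time_s"]>45: break
print(log,F().round(2),ctrl.get_state()["time_s"])
E
```

```text
[ 70.1540588  -85.0363325  231.29821999] [-0.13  0.22 -0.01]
[(0.05, 0.2, 0.6), (0.1, -0.0, 0.1), (0.15, -0.1, 0.5), (0.2, 1.4, 1.4), (0.25, 2.7, 2.8), (0.3, 2.7, 2.7), (0.35, 2.1, 2.2), (0.4, 2.1, 2.1), (0.45, 2.2, 2.2), (0.5, 2.5, 2.6), (0.55, 2.3, 2.5), (0.6, 2.2, 2.4), (0.65, 2.7, 3.0), (0.7, 2.3, 2.4), (0.75, 1.8, 2.0), (0.775, 2.7, 2.7), (0.8, 2.4, 2.5), (0.825, 3.0, 3.0), (0.85, 3.0, 3.1), (0.875, 2.8, 2.8), (0.9, 2.2, 2.3), (0.925, 2.7, 2.8), (0.95, 2.8, 2.9), (0.975, 2.4, 2.5), (1.0, 3.3, 3.4), (1.025, 2.3, 2.4), (1.05, 2.5, 2.6), (1.075, 3.2, 3.4), (1.1, 3.3, 3.3), (1.125, 2.9, 3.0), (1.15, 3.4, 3.5), (1.175, 4.0, 4.0), (1.2, 3.8, 3.8), (1.225, 4.0, 4.0), (1.25, 4.4, 4.5)] [ 4.01 -0.84 -0.58] 27.4
```

```bash
python3 - <<'E'
from h import *
f0=np.array([-.13,.22,0]); a=1.25; log=[]
while a<1.7:
    f=-(F(5)-f0); t=float(f@tang(a)); e=pos(); ang=np.arctan2(-45-e[1],e[0])-np.pi/6
    log.append((round(a,3),round(float(ang),3),round(t,1),round(float(np.linalg.norm(f)),1)))
    if t>5.9: break
    a+=0.025; p,q=L(a,230); ctrl.move_l(p,q,vel=40)
print(log,F().round(2),ctrl.get_state()["time_s"])
E
```

```text
[(1.25, 1.249, 4.5, 4.5), (1.275, 1.273, 4.8, 4.9), (1.3, 1.299, 5.1, 5.2), (1.325, 1.323, 5.3, 5.4), (1.35, 1.347, 5.6, 5.7), (1.375, 1.371, 5.6, 5.7), (1.4, 1.395, 5.9, 6.0)] [ 5.26 -1.88 -1.57] 29.5667
```

```bash
python3 - <<'E'
from h import *
s=ctrl.get_state(); print(s["finger_gap"],s["grip_force"])
b=vision.read_camera("wrist"); a=vision.read_camera("top")[210:305,275:390]
s=vision.read_camera("scene")[150:280,240:400]
rs=lambda i,w,h:cv2.resize(i,(w,h),interpolation=cv2.INTER_CUBIC)
cv2.imwrite("pics/c3.png",np.vstack([np.hstack([rs(a,400,330),rs(s,400,330)]),np.hstack([rs(b,360,270),np.zeros((270,440,3),np.uint8)])]))
E
```

```text
0.4200606522187844 2.831934168934822
```

View pics/c3.png

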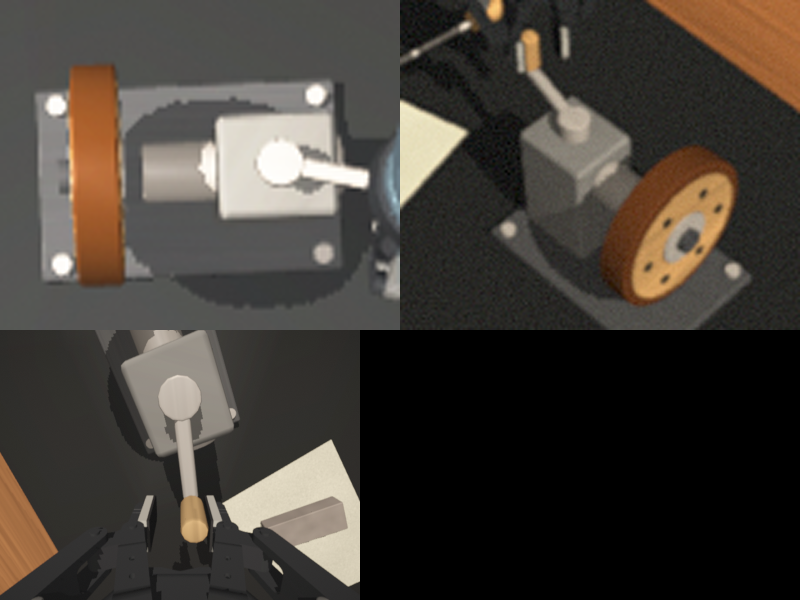

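The grip sits between the fingers with the lever at about 1.3 rad. The force is 3.5 N above the steady drag, which is snug. I'll back off, lift clear and run the proof rocking.

```bash
python3 - <<'E'
from h import *
p,q=L(1.29,230); ctrl.move_l(p,q,vel=40); print(F().round(2))
ctrl.move_l(L(1.29,300)[0],vel=120)
ctrl.movep(W(0,75,300),quat(np.pi)); ctrl.command_gripper(0.7)
ctrl.move_l(W(0,75,233),vel=120,force_limit=6)
print(pos(),F().round(2),ctrl.get_state()["time_s"])
rock(1,233,4.3,step=.8)
ctrl.move_l(W(0,75,233),vel=60); print(F().round(2))
rock(-1,233,4.3,step=.8)
ctrl.move_l(W(0,75,233),vel=60); print(F().round(2),ctrl.get_state()["time_s"])
E
```

```text
[ 0.09 -0.39 -0.15]
[  0.42991638  75.18999978 233.4126783 ] [0.07 0.29 0.24] 33.3
1 [0.11 0.15 0.47] [(11.5, 0.07), (12.8, 0.63), (13.5, 0.22), (14.0, 1.43), (14.6, 2.48), (15.1, 3.73), (15.5, 5.12)] [-0.94 -4.82  3.58] 35.95
[-0.37  0.13  0.32]
-1 [-0.16 -0.38  0.01] [(11.5, 0.86), (12.6, 0.61), (13.5, 0.21), (14.4, 0.7), (15.2, 0.43), (16.0, 0.64), (16.5, 1.22), (17.0, 2.47), (17.4, 2.72), (17.9, 4.06), (18.3, 5.84)] [-0.92  4.75  3.6 ] 40.3083
[-0.09  0.01  0.  ] 40.8583
```

The spring is now felt at once both ways. Contact span is about 30 mm, which equals gap minus rim width, against 41 mm when loose. Retract and hand in.

```bash
python3 - <<'E'
from h import *
ctrl.move_l(W(0,75,320),vel=120); ctrl.sleep(0.5); print(F().round(2),ctrl.get_state()["time_s"]); print(ctrl.job_done())
E
```

```text
[-0.06  0.27 -0.04] 42.3167
the job is handed in; nothing more can be done
None
```

Job handed in at 42 s: the loose wheel rocked to its stop both ways, the lever went about 3.5 N above its drag (snug), and rocking at about 5 N each way then showed no play; the squeeze is inferred from force, not read, and the resistance rose more gently than described (about 1.2 N per 0.1 rad, not 4).

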